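# Check a tube insert's bore on the pin and hold it hole-up

## Robot

A 7-joint arm with a two-finger parallel gripper is mounted at the origin on the work surface; the furniture and walls round the work are solid. World frame = base frame: x ahead of the robot, y to its left, z up, the work surface at z = 0. Lengths are in m, angles in degrees, forces in N, time in s.
With the tool pointing down it reaches from about 0.4 to 0.9 m from the base axis. Payload 5.5 kg.
Tool frame: the origin (TCP) lies at the centre of the arm's flange, where the gripper is bolted on; the fingertips stand 173 mm ahead of it and the grasp point (between the pads) lies 155 mm ahead of it; z points along the fingers, y is the line along which they close (so a half turn about z gives the same grasp; the last joint's range is limited). The gripper opens to 85 mm and grips with 20 to 120 N. Pads are 22 mm wide; open, the fingers measure 114 mm over their backs; the gripper's body (76 mm by 85 mm) begins 54 mm behind the grasp point. The pads swing forward as they close: fully open they stand 13 mm farther back than shut.
Start: joints at [81.944, 28.699, -24.465, 88.831, 12.651, 65.22, -12.049], TCP at [0.255, -0.598, 0.405] pointing down, gripper open.
Joint ranges: [-164.97, 164.97], [-17.58, 116.51], [-87.97, 89.64], [11.32, 138.91], [-80.73, 260.73], [10.89, 115.49], [-147.41, 147.41]. Speed limits (degrees/s): [147.25, 147.25, 180, 180, 180, 180, 180].

## Interface

Orientations are given as [roll, pitch, yaw] about the fixed x, y, z axes, in that order (R = Rz(yaw) Ry(pitch) Rx(roll)).
In Python, from rig import robot gives the robot as it stands.
- The arm moves only by the tool drive_tool, never from a script. Its argument "commands" is a list of rows, each a list of 3 entries, a list of its own where there are three numbers: the turn, a rotation vector about the tool's x, y, z as a fraction of full scale, then the shift along the tool's x, y, z as a fraction of full scale, then the closure, from 0 (fully open) to 1 (shut). A call has 1 to 8 rows; each row shifts and turns the commanded pose from where the row before left it, along the tool's axes as they then stand; what a row does not reach is not made up. Full scale, the value 1, is 20 mm for a shift and 4 degrees for a turn. A row lasts 1/12 s, in which the tool goes at most 41.7 mm and 7.16 degrees, less where a joint would pass 70% of its speed; a pose out of reach is approached as far as the arm can. A call with a number of a shift or a turn outside -1 to 1 is refused whole. A call with a gripper value outside its range is refused whole. The fingers move at their own pace and stop on an object; "force" is the grip in N (left out, the last holds). Time passes only in rows, so rows that do not move let the fingers close. It gives the time, the measured TCP pose, the force, the opening and the grip force at its end, in the units of the state.
- robot.get_obs(): the state, without advancing time (a new reading comes with each control period).
- robot.read_camera(name): name is "scene" or "top" or "wrist"; returns the picture (420x560x3 uint8, red, green, blue); there is no depth.
- robot.calibration(name): a dict with "intrinsics" (3x3 intrinsics, pixels), "pose" (4x4, takes a point from camera to world coordinates). Camera axes: x right, y down, z forward; pixel columns grow to the right and rows downward; lengths in m; the calibration is good to about 2 mm. A picture is of the moment at which its call begins: read the wrist's pose just before it. calibration takes no time and is no camera call; for the wrist camera it gives the pose at the moment of the call.
- robot.job_done(): hands the job in; it is judged then, once.
The state is a dict: "time": time; "q": joint angles; "joint_vel": joint speeds; "joint_efforts": joint torques, N m; "position": TCP position; "tcp_rot": TCP orientation; "contact_force": force on the tool from outside, world axes, zero at the start; "wrist_torque": the same for the moment, N m; "grip_width": finger opening in m; "gripper_force": force on a finger pad.
Only numpy, scipy, OpenCV 4.12 (cv2) and the standard library are available. Lean on these libraries where they do the work, as an engineer would, in place of code of your own. Each camera call takes 0.05 s, during which the arm holds its last target. There are 200 camera calls.

## Task

The dark square tube insert lying on the worktop has a deep blind bore in one end only; both ends look much alike, so feel for it: the bored end slips down over the pin of the check stand, the other end does not. Slip the bored end over the pin, let go so that the insert sits fully home on the stand's collar by itself, then take it off, turn it over and finish while still holding it upright, hole up, well clear of the worktop (at least 10 cm of air under it). Leave the jars and the vial standing where they are.

Things in the scene. Friction and masses are not known exactly. Their poses are not given: they have to be found in the camera images.
- insert: dark blue-grey square plastic sleeve, 80 mm long (its x axis), 38 x 38 mm across, about 110 g, starts lying flat in any direction; origin at its middle, 19 mm up as it lies. Flat sides, two 1 mm deep grooves. One end has a blind bore 17.5 mm wide, 62 mm deep; the other a relief as wide but only 6 mm deep. Which end of x is bored is not told: try it on the pin
- check_stand: fixed bore-check stand: base 70 (x) by 100 (y) mm, 14 mm high; on it a dark steel collar 34 mm wide, its top 18 mm above the worktop; from the collar rises an upright steel pin 12 mm thick. Origin under the pin, on the worktop. Home on the collar, the insert's middle is 58 mm above the worktop; wrong end down it stops on the pin's tip, its middle 102 mm up
- pin (a point): centre of the pin's tip, 68 mm above the worktop, 50 mm above the collar; the pin tapers over its last 8 mm from 12 to 5 mm. The worktop between the insert's start and the stand is clear, free for laying the insert down
- teal_jar: white jar with teal cap, 42 mm across, 88 mm high, loose, stands left of the insert; origin at the centre of its underside. Not to be moved
- red_cap_jar: small white jar with red cap, 26 mm across, 83 mm high, loose, stands on the robot's side between insert and check stand; origin at the centre of its underside. Not to be moved
- brown_vial: small vial with brown stopper, 21 mm across, 72 mm high, loose, stands left of and beyond the insert, near the clear box of caps; origin at the centre of its underside. Not to be moved

How it is judged:
By the outcome, as a careful person would: the job done as asked, in the order asked, and still so for the second after the job is handed in, while the arm keeps its last pose, push and grip.
It also fails if it takes over 72 s, if anything falls off the work surface, if the arm or the gripper's body presses on something with over 40 N, if the wrist force passes 120 N, or if a joint passes its speed limit or range.

## Working session

There is one attempt and no reset: what is moved stays moved. The work goes in short steps, Python scripts to look and compute and a tool call to move; the robot and the scene stay as the last step left them, time stands still between calls to the robot, and variables do not carry over. Pictures are saved under pics/ and viewed, at most 10 in all, crops included, and the job is handed in when it is done.

Besides the shell and the picture viewer there is one more tool, called after "Call:" in YAML: its name, and indented under it one key for each argument. drive_tool: Moves the arm, as the interface text tells. Shift numbers are shares of 20 mm and turn numbers shares of 4 degrees, none past 1 either way. Its arguments: {"type":"object","properties":{"commands":{"type":"array"},"force":{"type":"number"}},"required":["commands"]}

```bash
mkdir -p pics; ls; python3 - <<'E'
from rig import robot
import cv2,numpy as np
np.set_printoptions(precision=4,suppress=True)
for n in ("scene","top"):
    im=robot.read_camera(n); cv2.imwrite(f"pics/{n}0.png",im[:,:,::-1])
    c=robot.calibration(n); print(n,c["intrinsics"],c["pose"])
o=robot.get_obs(); print(o)
E
```

```text
pics
scene [[482.1744   0.     275.0525]
 [  0.     482.1744 209.205 ]
 [  0.       0.       1.    ]] [[ 0.609  -0.4336  0.6642 -0.228 ]
 [-0.7931 -0.3194  0.5187 -0.6664]
 [-0.0128 -0.8426 -0.5383  0.6153]
 [ 0.      0.      0.      1.    ]]
top [[426.9145   0.     286.1928]
 [  0.     426.9145 207.2138]
 [  0.       0.       1.    ]] [[ 0.0227 -0.9952  0.0955  0.3754]
 [-0.9996 -0.0208  0.0205 -0.1453]
 [-0.0184 -0.0959 -0.9952  0.9903]
 [ 0.      0.      0.      1.    ]]
{'time': 0.1, 'q': array([ 81.9459,  28.7477, -24.4534,  88.8852,  12.6529,  65.2186,
       -12.0485]), 'joint_vel': array([-0.0017, -0.1015, -0.0097, -0.0461, -0.0202, -0.0373, -0.0308]), 'joint_efforts': array([ -0.0111, -57.0815,  -5.8385, -28.1745,   0.0104,   0.0057,
         0.    ]), 'position': array([ 0.2552, -0.5975,  0.4038]), 'tcp_rot': array([-179.9019,   -0.0014,   23.1379]), 'contact_force': array([0.5144, 0.5723, 0.3178]), 'wrist_torque': array([0.0011, 0.0078, 0.0221]), 'gripper_force': 0.0, 'grip_width': 0.08555536808411195}
```

View pics/top0.png

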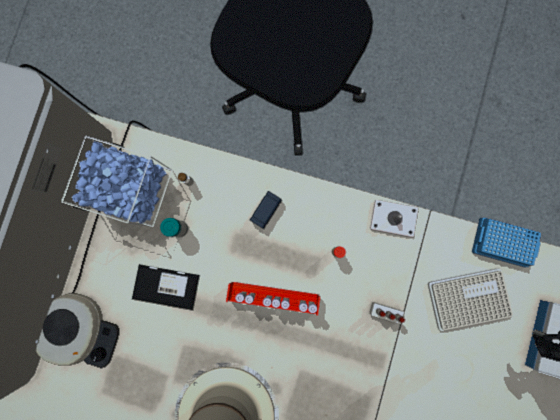

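View pics/scene0.png

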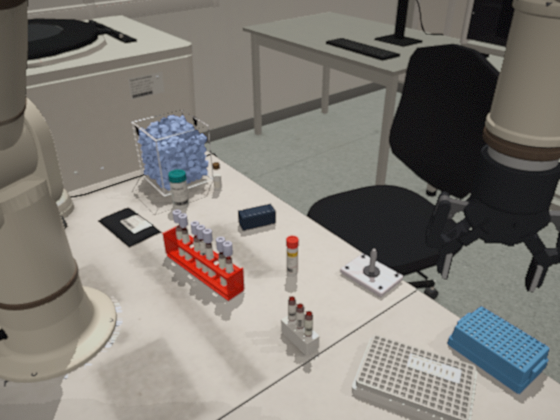

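The top view shows the insert at about (266,209), the teal cap at (171,228), the red cap at (339,252), the brown stopper at (183,178), and the stand plate at (395,218) with its pin near (396,217). The scene view agrees: the insert is at (257,217) and the pin tip at (374,252).

```bash
cat > h.py <<'E'
from rig import robot
import cv2,numpy as np
from scipy.spatial.transform import Rotation as R
np.set_printoptions(precision=4,suppress=True)
def ray(n,uv,z,cal=None):
    c=cal or robot.calibration(n); P=c["pose"]
    uv=np.atleast_2d(uv).astype(float)
    d=(P[:3,:3]@np.linalg.inv(c["intrinsics"])@np.c_[uv,np.ones(len(uv))].T).T
    return P[:3,3]+d*((z-P[2,3])/d[:,2])[:,None]
def blob(mask,near):
    cs,_=cv2.findContours(mask.astype(np.uint8),cv2.RETR_EXTERNAL,cv2.CHAIN_APPROX_NONE)
    cs=[c for c in cs if cv2.contourArea(c)>15]
    return min(cs,key=lambda c:np.hypot(*(c[:,0].mean(0)-near)))
E
python3 - <<'E'
from h import *
im=cv2.imread("pics/top0.png").astype(int); hsv=cv2.cvtColor(im.astype(np.uint8),cv2.COLOR_BGR2HSV)
g=im.max(2)
c=blob(g<85,(266,209)); r=cv2.minAreaRect(c); print("ins",r,cv2.contourArea(c))
b=ray("top",cv2.boxPoints(r),0.03); print(b, b.mean(0))
for n,near,z,m in (("teal",(171,228),.088,(hsv[...,0]>75)&(hsv[...,0]<100)&(hsv[...,1]>120)),
  ("red",(339,252),.083,((hsv[...,0]<8)|(hsv[...,0]>172))&(hsv[...,1]>140)),
  ("brown",(183,178),.072,(hsv[...,0]<20)&(hsv[...,1]>90)&(g<140))):
    c=blob(m,near); (u,v),rad=cv2.minEnclosingCircle(c); print(n,u,v,rad,ray("top",(u,v),z))
c=blob((g>205)&(hsv[...,1]<25),(395,218)); r=cv2.minAreaRect(c); print("stand",r); b=ray("top",cv2.boxPoints(r),.014);print(b,b.mean(0))
s=cv2.resize(im[195:240,365:430].astype(np.uint8),None,fx=6,fy=6,interpolation=cv2.INTER_NEAREST)
s2=cv2.resize(im[185:235,240:290].astype(np.uint8),None,fx=5.4,fy=5.4,interpolation=cv2.INTER_NEAREST)
cv2.imwrite("pics/crop.png",np.hstack([s,s2]))
E
```

```text
ins ((265.48016357421875, 209.80868530273438), (17.18407440185547, 34.84882354736328), 32.735225677490234) 550.5
[[ 0.4371 -0.0418  0.03  ]
 [ 0.5047 -0.0826  0.03  ]
 [ 0.4841 -0.1159  0.03  ]
 [ 0.4169 -0.075   0.03  ]] [ 0.4607 -0.0788  0.03  ]
teal 170.0 227.0 10.198139190673828 [[0.4145 0.1193 0.088 ]]
red 338.8333435058594 251.8333282470703 5.892645359039307 [[ 0.3702 -0.2397  0.083 ]]
brown 181.770263671875 176.6081085205078 4.019097805023193 [[0.5259 0.1035 0.072 ]]Traceback (most recent call last):
  File "<stdin>", line 10, in <module>
  File "h.py", line 13, in blob
    return min(cs,key=lambda c:np.hypot(*(c[:,0].mean(0)-near)))
ValueError: min() iterable argument is empty
```

```bash
cat >> h.py <<'E'
def plan(p=None,rot=None,n=None,grasp=None,obs=None):
    """rows from current pose to TCP p (or grasp point) and Rotation rot; prints rows"""
    o=obs or robot.get_obs(); p0=o["position"]; r0=R.from_euler("xyz",o["tcp_rot"],degrees=True)
    rot=rot or r0
    L=np.array([0,0,.155])
    if grasp is not None:
        a=p0+r0.apply(L); b=np.array(grasp)
    else: L=L*0; a=p0; b=np.array(p)
    rv=(r0.inv()*rot).as_rotvec(degrees=True)
    n0=n or 1
    for n in range(n0,200):
        rows=[];q=p0
        for i in range(1,n+1):
            rp=r0*R.from_rotvec(rv*(i-1)/n,degrees=True); rn=r0*R.from_rotvec(rv*i/n,degrees=True)
            t=a+(b-a)*i/n-rn.apply(L)
            s=rp.inv().apply(t-q); q=t; rows.append((rv/n/4,s/.02))
        if max(np.abs(x).max() for r in rows for x in r)<=1: break
    print("rows",n,"turn/row",np.round(rv/n/4,2))
    if max(np.ptp(np.array([r[1] for r in rows]),axis=0))<.03: print(" const shift",np.round(rows[0][1],3))
    else:
        for r in rows: print("[",np.round(r[0],2).tolist(),",",np.round(r[1],2).tolist(),"]")
def down(yaw): return R.from_euler("xyz",[180,0,yaw],degrees=True)
E
python3 - <<'E'
from h import *
im=cv2.imread("pics/top0.png")
a=ray("top",(396.5,216.5),.068)[0];print("pin top-view guess",a)
# two-view: pin tip in scene (374,251)
def line(n,uv):
    c=robot.calibration(n);d=c["pose"][:3,:3]@np.linalg.inv(c["intrinsics"])@[*uv,1];return c["pose"][:3,3],d/np.linalg.norm(d)
print("scene tip@.068",ray("scene",(374,251),.068))
print("corners",ray("top",[(378,200),(418,204),(412,237),(373,231)],.014))
s=cv2.resize(im[195:240,365:430],None,fx=6,fy=6,interpolation=cv2.INTER_NEAREST)
s2=cv2.resize(im[185:230,240:290],None,fx=6,fy=6,interpolation=cv2.INTER_NEAREST)
cv2.imwrite("pics/crop.png",np.hstack([s,s2]))
for y in (23.138,-31,-31+180): print(y);plan(p=[.461,-.079,.40],rot=down(y))
E
```

```text
pin top-view guess [ 0.4487 -0.3645  0.068 ]
scene tip@.068 [[ 0.4419 -0.3738  0.068 ]]
corners [[ 0.49   -0.3352  0.014 ]
 [ 0.4827 -0.4263  0.014 ]
 [ 0.4071 -0.4123  0.014 ]
 [ 0.4187 -0.324   0.014 ]]
23.138
rows 20 turn/row [-0. -0. -0.]
 const shift [ 0.982 -0.99   0.011]
-31
rows 28 turn/row [-0.    0.    0.48]
[ [-0.0, 0.0, 0.48] , [0.7, -0.71, 0.01] ]
[ [-0.0, 0.0, 0.48] , [0.68, -0.73, 0.01] ]
[ [-0.0, 0.0, 0.48] , [0.65, -0.75, 0.01] ]
[ [-0.0, 0.0, 0.48] , [0.63, -0.77, 0.01] ]
[ [-0.0, 0.0, 0.48] , [0.6, -0.79, 0.01] ]
[ [-0.0, 0.0, 0.48] , [0.57, -0.81, 0.01] ]
[ [-0.0, 0.0, 0.48] , [0.55, -0.83, 0.01] ]
[ [-0.0, 0.0, 0.48] , [0.52, -0.85, 0.01] ]
[ [-0.0, 0.0, 0.48] , [0.49, -0.87, 0.01] ]
[ [-0.0, 0.0, 0.48] , [0.46, -0.88, 0.01] ]
[ [-0.0, 0.0, 0.48] , [0.43, -0.9, 0.01] ]
[ [-0.0, 0.0, 0.48] , [0.4, -0.91, 0.01] ]
[ [-0.0, 0.0, 0.48] , [0.37, -0.93, 0.01] ]
[ [-0.0, 0.0, 0.48] , [0.34, -0.94, 0.01] ]
[ [-0.0, 0.0, 0.48] , [0.3, -0.95, 0.01] ]
[ [-0.0, 0.0, 0.48] , [0.27, -0.96, 0.01] ]
[ [-0.0, 0.0, 0.48] , [0.24, -0.97, 0.01] ]
[ [-0.0, 0.0, 0.48] , [0.21, -0.97, 0
[... 1237 characters left out ...]
.98] , [0.83, 0.27, 0.01] ]
[ [-0.0, -0.0, -0.98] , [0.81, 0.32, 0.01] ]
[ [-0.0, -0.0, -0.98] , [0.79, 0.38, 0.01] ]
[ [-0.0, -0.0, -0.98] , [0.76, 0.43, 0.01] ]
[ [-0.0, -0.0, -0.98] , [0.73, 0.48, 0.01] ]
[ [-0.0, -0.0, -0.98] , [0.69, 0.53, 0.01] ]
[ [-0.0, -0.0, -0.98] , [0.65, 0.58, 0.01] ]
[ [-0.0, -0.0, -0.98] , [0.61, 0.62, 0.01] ]
[ [-0.0, -0.0, -0.98] , [0.57, 0.66, 0.01] ]
[ [-0.0, -0.0, -0.98] , [0.52, 0.7, 0.01] ]
[ [-0.0, -0.0, -0.98] , [0.47, 0.73, 0.01] ]
[ [-0.0, -0.0, -0.98] , [0.42, 0.76, 0.01] ]
[ [-0.0, -0.0, -0.98] , [0.37, 0.79, 0.01] ]
[ [-0.0, -0.0, -0.98] , [0.31, 0.81, 0.01] ]
[ [-0.0, -0.0, -0.98] , [0.26, 0.83, 0.01] ]
[ [-0.0, -0.0, -0.98] , [0.2, 0.85, 0.01] ]
```

View pics/crop.png

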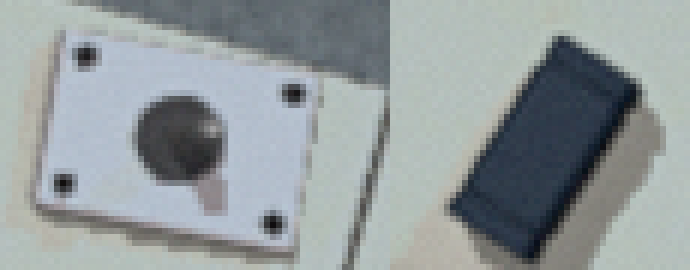

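The crop shows the stand plate corners at top-view (375,200), (418,208), (414,237) and (371,230), with the collar and pin near (396,217). The insert shows no visible difference between its ends. Moving over now.

Call:
drive_tool:
  commands:
    - [[0,0,0],[0.98,-0.99,0],0]
    - [[0,0,0],[0.98,-0.99,0],0]
    - [[0,0,0],[0.98,-0.99,0],0]
    - [[0,0,0],[0.98,-0.99,0],0]
    - [[0,0,0],[0.98,-0.99,0],0]
    - [[0,0,0],[0.98,-0.99,0],0]
    - [[0,0,0],[0.98,-0.99,0],0]
    - [[0,0,0],[0.98,-0.99,0],0]

```text
time: 0.77
position: [0.3375, -0.389, 0.4044]
tcp_rot: [-180.0, 0.0, 23.1]
contact_force: [0.6, -0.1, 0.4]
grip_width: 0.0858
gripper_force: 0.0
```

```bash
python3 - <<'E'
from h import *
import pickle
o=robot.get_obs();c=robot.calibration("wrist");im=robot.read_camera("wrist")
cv2.imwrite("pics/w1.png",im[:,:,::-1]);pickle.dump((o,c),open("w1.pkl","wb"))
print(o["q"],o["position"],o["tcp_rot"],c)
b=ray("top",[(375,200),(418.3,208.3),(414.2,236.7),(371.3,229.7)],.014);print(b,b.mean(0))
E
```

```text
[ 72.1295  15.4114 -30.4687 107.9343   9.0396  59.054  -28.981 ] [ 0.3375 -0.389   0.4044] [-179.9668    0.015    23.1314] {'intrinsics': array([[302.2658,   0.    , 281.2119],
       [  0.    , 302.2658, 210.3523],
       [  0.    ,   0.    ,   1.    ]]), 'pose': array([[ 0.3929, -0.8683, -0.3028,  0.4147],
       [-0.9196, -0.3712, -0.1288, -0.3569],
       [-0.0006,  0.329 , -0.9443,  0.3743],
       [ 0.    ,  0.    ,  0.    ,  1.    ]])}
[[ 0.4899 -0.3284  0.014 ]
 [ 0.4728 -0.4269  0.014 ]
 [ 0.4079 -0.4172  0.014 ]
 [ 0.4216 -0.3202  0.014 ]] [ 0.448  -0.3732  0.014 ]
```

View pics/w1.png

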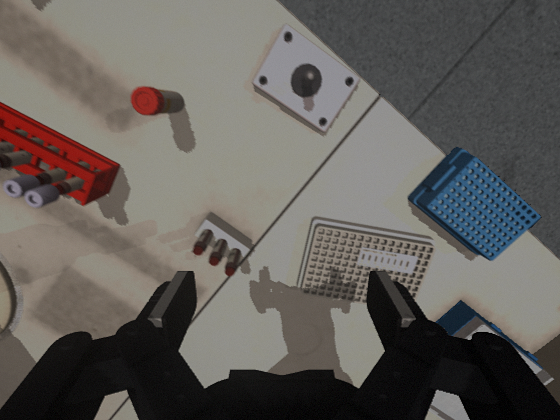

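Call:
drive_tool:
  commands:
    - [[0,0,0],[0.98,-0.99,0],0]
    - [[0,0,0],[0.98,-0.99,0],0]
    - [[0,0,0],[0.98,-0.99,0],0]
    - [[0,0,0],[0.98,-0.99,0],0]
    - [[0,0,0],[0.98,-0.99,0],0]
    - [[0,0,0],[0.98,-0.99,0],0]
    - [[0,0,0],[0.98,-0.99,0],0]
    - [[0,0,0],[0.98,-0.99,0],0]

```text
time: 1.48
position: [0.4194, -0.182, 0.4046]
tcp_rot: [-180.0, 0.0, 23.1]
contact_force: [0.7, -0.8, -1.2]
grip_width: 0.0854
gripper_force: 0.0
```

```bash
python3 - <<'E'
from h import *
o=robot.get_obs();print(o["time"],o["q"],o["position"],o["tcp_rot"])
E
```

```text
1.4833 [ 56.0743   9.9261 -39.3843 115.0351   7.4603  57.5006 -53.7865] [ 0.4194 -0.182   0.4046] [-179.9945    0.018    23.1267]
```

```bash
cat > fit.py <<'E'
from h import *
import itertools
D=[([81.9459,28.7477,-24.4534,88.8852,12.6529,65.2186,-12.0485],[.2552,-.5975,.4038],[-179.9019,-.0014,23.1379]),
([72.1295,15.4114,-30.4687,107.9343,9.0396,59.054,-28.981],[.3375,-.389,.4044],[-179.9668,.015,23.1314]),
([56.0743,9.9261,-39.3843,115.0351,7.4603,57.5006,-53.7865],[.4194,-.182,.4046],[-179.9945,.018,23.1267])]
best=[]
for s in itertools.product((1,-1),repeat=6):
    s=np.array([s[0],1,*s[1:]])
    Rs=[R.from_euler("YZYZYZ",s[1:]*np.array(q)[1:],degrees=True) for q,_,_ in D]
    # R = Rz(s1 q1 + o1) * Rs * Rz(o7): check z column first
    for o1 in range(0,360,90):
        Ms=[R.from_euler("z",s[0]*q[0]+o1,degrees=True)*r for (q,_,_),r in zip(D,Rs)]
        E=[ (m.inv()*R.from_euler("xyz",e,degrees=True)) for m,(_,_,e) in zip(Ms,D)]
        err=sum((E[0].inv()*x).magnitude() for x in E[1:])
        best.append((err,tuple(s),o1,E[0].as_euler("xyz",degrees=True)))
best.sort(key=lambda b:b[0])
for b in best[:5]: print(b)
E
python3 fit.py; python3 - <<'E'
from h import *
import pickle
o,c=pickle.load(open("w1.pkl","rb"))
b=ray("w",[(288,37),(350,80),(322,122),(263,80)],.014,c);print(b,b.mean(0))
r0=R.from_euler("xyz",o["tcp_rot"],degrees=True)
print("cam in tool",r0.inv().apply(c["pose"][:3,3]-o["position"]), (r0.inv().as_matrix()@c["pose"][:3,:3]))
E
```

```text
[[ 0.4796 -0.3367  0.014 ]
 [ 0.4681 -0.4159  0.014 ]
 [ 0.4161 -0.4069  0.014 ]
 [ 0.4306 -0.3281  0.014 ]] [ 0.4486 -0.3719  0.014 ]
cam in tool [0.0836 0.0008 0.0301] [[ 0.0001 -0.9444 -0.3288]
 [ 1.      0.0001  0.    ]
 [ 0.     -0.3288  0.9444]]Traceback (most recent call last):
  File "fit.py", line 9, in <module>
    Rs=[R.from_euler("YZYZYZ",s[1:]*np.array(q)[1:],degrees=True) for q,_,_ in D]
        ~~~~~~~~~~~~^^^^^^^^^^^^^^^^^^^^^^^^^^^^^^^^^^^^^^^^^^^^^
  File "scipy/spatial/transform/_rotation.pyx", line 1413, in scipy.spatial.transform._rotation.Rotation.from_euler
ValueError: Expected axis specification to be a non-empty string of upto 3 characters, got YZYZYZ
```

```bash
sed -i 's/R.from_euler("YZYZYZ",s\[1:\]\*np.array(q)\[1:\],degrees=True)/(R.from_euler("YZY",(s*np.array(q))[1:4],degrees=True)*R.from_euler("ZYZ",(s*np.array(q))[4:],degrees=True))/' fit.py; python3 fit.py
```

```text
(6.64138832145188e-06, (np.int64(-1), np.int64(1), np.int64(-1), np.int64(1), np.int64(-1), np.int64(1), np.int64(-1)), 0, array([ 0.0001, -0.    , 90.    ]))
(0.0011798319362108802, (np.int64(1), np.int64(1), np.int64(1), np.int64(1), np.int64(1), np.int64(1), np.int64(1)), 180, array([ 0.0293, -0.0684, 43.7242]))
(0.003267342278188832, (np.int64(1), np.int64(1), np.int64(1), np.int64(1), np.int64(1), np.int64(1), np.int64(1)), 270, array([  0.0283,   0.0702, 133.7241]))
(0.003981127899469132, (np.int64(-1), np.int64(1), np.int64(-1), np.int64(1), np.int64(-1), np.int64(1), np.int64(-1)), 90, array([   0.0967,    0.0994, -180.    ]))
(0.003986784619566598, (np.int64(-1), np.int64(1), np.int64(-1), np.int64(1), np.int64(-1), np.int64(1), np.int64(-1)), 270, array([ 0.0995, -0.0966,  0.    ]))
```

Call:
drive_tool:
  commands:
    - [[0,0,0.8],[0.96,-1,0],0]
    - [[0,0,0.8],[0.9,-1,0],0]
    - [[0,0,0.8],[0.85,-0.98,0],0]
    - [[0,0,0.8],[0.3,-0.9,0],0]
    - [[0,0,0.8],[0,-0.9,0],0]
    - [[0,0,0.8],[0,-0.5,0],0]
    - [[0,0,0.8],[0,0,0],0]
    - [[0,0,0.8],[0,0,0],0]

```text
time: 2.15
position: [0.4468, -0.0611, 0.4045]
tcp_rot: [-180.0, 0.0, -2.5]
contact_force: [-0.6, -0.7, 0.4]
grip_width: 0.0855
gripper_force: 0.0
```

```bash
python3 - <<'E'
from h import *
o=robot.get_obs();print(o["time"],o["q"],o["position"],o["tcp_rot"])
E
```

```text
2.15 [ 42.3763   9.4153 -41.3062 115.7472   7.3634  57.396  -95.0254] [ 0.4468 -0.0611  0.4045] [-179.9995    0.0278   -2.4943]
```

```bash
cat > kin.py <<'E'
from h import *
from fit import D
from scipy.optimize import least_squares
D=D+[([42.3763,9.4153,-41.3062,115.7472,7.3634,57.396,-95.0254],[.4468,-.0611,.4045],[-179.9995,.0278,-2.4943])]
S=np.array([-1,1,-1,1,-1,1,-1])
LO=np.array([-164.97,-17.58,-87.97,11.32,-80.73,10.89,-147.41]);HI=np.array([164.97,116.51,89.64,138.91,260.73,115.49,147.41])
def frames(q):
    t=S*np.asarray(q);e=R.from_euler
    A=e("ZY",t[:2],degrees=True);B=A*e("ZY",t[2:4],degrees=True);C=B*e("ZY",t[4:6],degrees=True)
    return A,B,C,C*e("Z",t[6]+90,degrees=True)
rows=[];y=[]
for q,p,_ in D:
    A,B,C,_=frames(q);m=[X.as_matrix() for X in (A,B,C)]
    rows.append(np.c_[[0,0,1],m[0][:,[0,2]],m[1][:,[0,2]],m[2][:,[0,2]]]);y+=p
K,res,rk,sv=np.linalg.lstsq(np.vstack(rows),np.array(y),rcond=1e-4)
def fk(q):
    A,B,C,T=frames(q);k=K
    el=np.array([0,0,k[0]])+A.apply([k[1],0,k[2]]); wr=el+B.apply([k[3],0,k[4]])
    return wr+C.apply([k[5],0,k[6]]),T,el,wr
def ik(p,rot,q0,reg=2e-4):
    def f(q):
        P,T,_,_=fk(q);return np.r_[(P-p)*10,(rot.inv()*T).as_rotvec()*3,(q-q0)*reg]
    s=least_squares(f,np.clip(q0,LO+1,HI-1),bounds=(LO+1,HI-1))
    P,T,el,wr=fk(s.x);return s.x,np.linalg.norm(P-p),np.degrees((rot.inv()*T).magnitude()),el,wr
E
python3 -c "
from kin import *
print(K,rk,sv,[np.linalg.norm(fk(q)[0]-p) for q,p,_ in D])"
```

```text
(6.64138832145188e-06, (np.int64(-1), np.int64(1), np.int64(-1), np.int64(1), np.int64(-1), np.int64(1), np.int64(-1)), 0, array([ 0.0001, -0.    , 90.    ]))
(0.0011798319362108802, (np.int64(1), np.int64(1), np.int64(1), np.int64(1), np.int64(1), np.int64(1), np.int64(1)), 180, array([ 0.0293, -0.0684, 43.7242]))
(0.003267342278188832, (np.int64(1), np.int64(1), np.int64(1), np.int64(1), np.int64(1), np.int64(1), np.int64(1)), 270, array([  0.0283,   0.0702, 133.7241]))
(0.003981127899469132, (np.int64(-1), np.int64(1), np.int64(-1), np.int64(1), np.int64(-1), np.int64(1), np.int64(-1)), 90, array([   0.0967,    0.0994, -180.    ]))
(0.003986784619566598, (np.int64(-1), np.int64(1), np.int64(-1), np.int64(1), np.int64(-1), np.int64(1), np.int64(-1)), 270, array([ 0.0995, -0.0966,  0.    ]))
[ 0.0531  0.0184  0.5281 -0.0599  0.5053  0.0884 -0.056 ] 6 [3.9832 3.306  1.0513 0.2714 0.146  0.0702 0.0002] [np.float64(0.0006108126312028914), np.float64(0.0016200195291561038), np.float64(0.0002060821312738837), np.float64(0.000840378362387638)]
```

Call:
drive_tool:
  commands:
    - [[0,1,-1],[0,0,0],0]
    - [[0,1,-1],[0,0,0],0]
    - [[0,1,-1],[0,0,0],0]
    - [[0,1,-1],[0,0,0],0]
    - [[0,1,-1],[0,0,0],0]
    - [[0,1,-1],[0,0,0],0]

```text
time: 2.65
position: [0.4468, -0.0621, 0.4046]
tcp_rot: [174.5, -23.4, 23.2]
contact_force: [-0.5, 0.5, 1.2]
grip_width: 0.0857
gripper_force: 0.0
```

```bash
sed -i '/^for b in best/d' fit.py; cat > fitadd.py <<'E'
import h,json
o=h.robot.get_obs();L=json.load(open("data.json")) if __import__("os").path.exists("data.json") else []
L.append([o["q"].tolist(),o["position"].tolist(),o["tcp_rot"].tolist()]);json.dump(L,open("data.json","w"))
E
sed -i 's/^S=np/import json\nD=D+[tuple(x) for x in json.load(open("data.json"))]\nS=np/' kin.py
python3 fitadd.py; python3 -c "
from kin import *
print(D[-1],K,rk,sv,[np.linalg.norm(fk(q)[0]-p) for q,p,_ in D])"
```

```text
([51.712859180493005, 1.425827349968941, -44.38852116121481, 125.09978557432513, -11.365111397264043, 31.373078382321008, -51.81670587518834], [0.4467573371100636, -0.06211561755034051, 0.40463870936746094], [174.50322276616015, -23.382581658019156, 23.247479614924952]) [ 0.2681  0.0255  0.5214 -0.0403  0.4323  0.0186  0.1705] 7 [4.4404 3.6787 1.1741 0.4134 0.3398 0.2751 0.0944] [np.float64(0.008253893879673745), np.float64(0.002622203688639065), np.float64(0.004154340167107411), np.float64(0.004757417951247224), np.float64(0.005257018485889356)]
```

```bash
python3 - <<'E'
from kin import *
for full in (0,1,2):
    rows=[];y=[]
    for q,p,_ in D:
        t=S*np.asarray(q);e=R.from_euler
        A,B,C,_=frames(q);A1=e("Z",t[0],degrees=True);A3=A*e("Z",t[2],degrees=True);A5=B*e("Z",t[4],degrees=True)
        m=[X.as_matrix() for X in (A1,A,A3,B,A5,C)]
        if full==0: cols=[[0,0,1],m[1],m[3],m[5]]
        if full==1: cols=[[0,0,1],m[0][:,[0]],m[1][:,[0,2]],m[2][:,[0]],m[3][:,[0,2]],m[4][:,[0]],m[5][:,[0,2]]]
        if full==2: cols=[[0,0,1],m[1][:,[2]],m[2][:,[0]],m[3][:,[0,2]],m[5][:,[0,2]]]
        rows.append(np.column_stack(cols));y+=list(p)
    M=np.vstack(rows);k,_,rk,sv=np.linalg.lstsq(M,np.array(y),rcond=1e-4)
    print(full,k,rk,sv[-2:],np.abs(M@k-y).max())
E
```

```text
0 [ 0.3466 -0.0002 -0.0147  0.5059  0.0003 -0.011   0.4703 -0.0005 -0.0013
  0.1862] 10 [0.0547 0.0051] 4.9731684740456084e-05
1 [ 0.1864  0.1289 -0.1107  0.5349  0.0572 -0.0211  0.3248 -0.022  -0.0142
  0.1822] 10 [0.0614 0.0053] 0.001341885924242614
2 [ 0.1401  0.5494 -0.0331 -0.1087  0.3888 -0.0302  0.165 ] 7 [0.2252 0.1601] 0.012231158106291835
```

```bash
python3 - <<'E'
s=open("kin.py").read()
s=s.replace("np.c_[[0,0,1],m[0][:,[0,2]],m[1][:,[0,2]],m[2][:,[0,2]]]","np.c_[[0,0,1],m[0][:,[1,2]],m[1][:,[1,2]],m[2][:,[2]]]")
s=s.replace("[k[1],0,k[2]]","[0,k[1],k[2]]").replace("[k[3],0,k[4]]","[0,k[3],k[4]]").replace("[k[5],0,k[6]]","[0,0,k[5]]")
s+='''
def tool(tau,phi,sgn=1):
    """tool z tilted tau from down toward azimuth phi; tool y horizontal; sgn=+1: tool x points up-ish (tau=90)"""
    f=np.radians(phi);t=np.radians(tau);d=np.array([np.cos(f),np.sin(f),0]);ez=np.array([0,0,1.])
    z=np.sin(t)*d-np.cos(t)*ez;x=sgn*(np.cos(t)*d+np.sin(t)*ez);return R.from_matrix(np.c_[x,np.cross(z,x),z])
def gik(g,rot,q0s,tries=6,seed=0):
    rng=np.random.default_rng(seed);p=np.array(g)-rot.apply([0,0,.155]);best=None
    for q0 in list(q0s)+[rng.uniform(LO,HI) for _ in range(tries)]:
        s=ik(p,rot,q0)
        if s[1]<2e-3 and s[2]<.5:
            m=np.minimum(s[0]-LO,HI-s[0]).min()
            if best is None or m>best[0]: best=(m,s)
    return best
'''
open("kin.py","w").write(s)
E
cat > t.py <<'E'
from kin import *
print(K,rk,max(np.linalg.norm(fk(q)[0]-p) for q,p,_ in D))
qs=[np.array(D[-1][0])]
for phi in range(-180,180,30):
  for sg in (1,-1):
    a=gik([.448,-.372,.065],tool(60,phi,sg),qs); 
    h=gik([.448,-.372,.085],tool(90,phi,sg),qs)
    f=gik([.45,-.25,.30],tool(90,phi,-sg),qs)
    show=lambda b: "----" if b is None else f"m{b[0]:.0f} q{b[1][0].round(0).astype(int).tolist()} wz{b[1][4][2]:.2f}"
    print(phi,sg,show(a),"| H",show(h),"| F",show(f))
E
time python3 t.py
```

```text
[ 0.3466 -0.0151  0.5055 -0.0118  0.471   0.1855] 6 7.446958689463152e-05
-180 1 m13 q[5, 75, 42, 63, -7, 102, 131] wz0.24 | H ---- | F ----
-180 -1 m13 q[4, 76, 44, 63, -9, 103, -47] wz0.24 | H ---- | F ----
-150 1 m6 q[-10, 69, 43, 82, 6, 79, 141] wz0.24 | H m8 q[-10, 86, 43, 69, 17, 100, 139] wz0.09 | F m11 q[-29, 74, 62, 81, 15, 105, -25] wz0.30
-150 -1 m37 q[-10, 70, 44, 82, 5, 79, -38] wz0.24 | H m18 q[-16, 93, 58, 69, 5, 97, -31] wz0.09 | F m1 q[-24, 68, 50, 81, 22, 108, 146] wz0.30
-120 1 m7 q[-22, 63, 42, 103, 23, 51, 140] wz0.24 | H m17 q[-27, 82, 44, 94, 30, 69, 130] wz0.08 | F m35 q[-44, 63, 55, 102, 31, 81, -37] wz0.30
-120 -1 m37 q[11, 52, -4, 102, 60, 74, -66] wz0.24 | H m33 q[-28, 84, 46, 94, 28, 68, -48] wz0.09 | F m7 q[-42, 61, 52, 102, 34, 82, 140] wz0.30
-90 1 m5 q[-37, 66, 53, 124, 53, 16, 121] wz0.24 | H m22 q[-43, 87, 47, 117, 54, 40, 102] wz0.08 | F m15 q[-19, 38, 5, 124, 75, 92, -72] wz0.30
-90 -1 m16 q[18, 47, -13, 123, 94, 68, -76] wz0.24 | H m23 q[-2, 66, 3, 116, 89, 88, -92] wz0.09 | F m14 q[-57, 55, 53, 125, 56, 59, 121] wz0.30
-60 1 m1 q[67, 65, -54, 13
[... 879 characters left out ...]
 wz0.24 | H m28 q[96, 88, -53, 75, -15, 86, 35] wz0.09 | F m20 q[81, 49, -28, 101, -53, 92, -128] wz0.30
60 -1 m26 q[65, 57, -4, 88, -45, 80, -121] wz0.24 | H m19 q[79, 76, -22, 76, -43, 96, -126] wz0.09 | F m21 q[105, 72, -67, 101, -24, 73, 26] wz0.30
90 1 m21 q[77, 74, -45, 67, 2, 95, 40] wz0.24 | H ---- | F m1 q[65, 57, -23, 80, -40, 114, -133] wz0.30
90 -1 m18 q[61, 66, -13, 67, -22, 97, -122] wz0.24 | H ---- | F m13 q[84, 73, -62, 79, -18, 103, 23] wz0.30
120 1 m2 q[44, 72, 3, 54, -16, 113, 78] wz0.24 | H ---- | F ----
120 -1 m3 q[49, 72, -10, 53, -8, 113, -109] wz0.24 | H ---- | F ----
150 1 ---- | H ---- | F ----
150 -1 ---- | H ---- | F ----
real	0m53.160s
user	0m53.592s
sys	0m0.175s
```

```bash
cat > t2.py <<'E'
from kin import *
show=lambda b: "----" if b is None else f"m{b[0]:.0f} q{b[1][0].round(0).astype(int).tolist()} wz{b[1][4][2]:.2f}"
q0=np.array(D[-1][0]); qs=[q0,np.array([93,70,-50,86,-6,68,30])]
for phi in (-31,149):
  for sg in (1,-1):
    for t in (-30,-45): print("pick",phi,sg,t,show(gik([.461,-.079,.03],tool(t,phi,sg),qs,4)))
    print(" high",show(gik([.461,-.079,.15],tool(-30,phi,sg),qs,4)))
for sg in (1,-1):
  for phi in (45,60,75):
    print("up",phi,sg,"t60 seat",show(gik([.448,-.372,.065],tool(60,phi,sg),qs,3)),"t78",show(gik([.448,-.372,.08],tool(78,phi,sg),qs,3)),"F102",show(gik([.42,-.25,.32],tool(102,phi,-sg),qs,3)))
E
python3 t2.py
```

```text
pick -31 1 -30 m39 q[20, 45, -10, 100, -3, 64, -108] wz0.32
pick -31 1 -45 m34 q[23, 55, -13, 88, -3, 81, -108] wz0.27
 high m40 q[17, 34, -6, 99, -6, 76, -106] wz0.44
pick -31 -1 -30 m40 q[45, 55, -47, 99, 25, 70, 48] wz0.32
pick -31 -1 -45 m30 q[44, 65, -46, 87, 21, 85, 51] wz0.27
 high m35 q[49, 46, -53, 97, 20, 80, 48] wz0.44
pick 149 1 -30 ----
pick 149 1 -45 ----
 high ----
pick 149 -1 -30 ----
pick 149 -1 -45 ----
 high ----
up 45 1 t60 seat m37 q[100, 68, -51, 97, -12, 53, 28] wz0.24 t78 m34 q[105, 80, -54, 92, -16, 63, 34] wz0.15 F102 m18 q[91, 51, -31, 114, -63, 89, -117] wz0.25
up 60 1 t60 seat m38 q[93, 70, -50, 86, -6, 68, 30] wz0.24 t78 m36 q[95, 81, -52, 79, -12, 79, 33] wz0.15 F102 m17 q[84, 54, -29, 103, -55, 99, -125] wz0.25
up 75 1 t60 seat m33 q[85, 72, -47, 76, -3, 82, 35] wz0.24 t78 m21 q[86, 83, -51, 67, -7, 95, 34] wz0.15 F102 m6 q[76, 57, -27, 93, -49, 109, -130] wz0.25
up 45 -1 t60 seat m25 q[68, 53, -4, 98, -56, 70, -120] wz0.24 t78 m26 q[84, 65, -22, 92, -49, 76, -121] wz0.15 F102 m19 q[117, 78, -69, 113, -33, 62, 35] wz0.25
up 60 -1 t60 seat m26 q[65, 57, -4, 88, -45, 80, -121] wz0.24 t78 m22 q[70, 67, -8, 81, -49, 93, -120] wz0.15 F102 m22 q[107, 77, -66, 102, -29, 78, 30] wz0.25
up 75 -1 t60 seat m25 q[60, 61, -3, 77, -37, 90, -120] wz0.24 t78 m15 q[71, 73, -18, 68, -33, 101, -127] wz0.15 F102 m24 q[97, 77, -64, 92, -26, 92, 26] wz0.25
```

```bash
python3 - <<'E'
from kin import *
r=tool(-45,-31,1); P=np.array([.495,-.10,.02]); p=P-r.apply([0,0,.27]); print(p,r.as_euler("xyz",degrees=True))
print(ik(p,r,np.array(D[-1][0]))[:3])
plan(p=p,rot=r,n=24)
E
```

```text
[ 0.6586 -0.1983  0.2109] [180.  45. -31.]
(array([  24.5924,   59.0413,  -14.173 ,   66.4333,   -0.9594,   98.6835,
       -108.4163]), np.float64(1.0858172112157371e-05), np.float64(0.0020854256660197816))
rows 24 turn/row [ 0.16 -0.68  0.56]
[ [0.16, -0.68, 0.56] , [0.11, 0.39, 0.53] ]
[ [0.16, -0.68, 0.56] , [0.15, 0.39, 0.52] ]
[ [0.16, -0.68, 0.56] , [0.19, 0.39, 0.5] ]
[ [0.16, -0.68, 0.56] , [0.23, 0.38, 0.49] ]
[ [0.16, -0.68, 0.56] , [0.27, 0.38, 0.47] ]
[ [0.16, -0.68, 0.56] , [0.3, 0.37, 0.46] ]
[ [0.16, -0.68, 0.56] , [0.34, 0.37, 0.44] ]
[ [0.16, -0.68, 0.56] , [0.37, 0.36, 0.42] ]
[ [0.16, -0.68, 0.56] , [0.4, 0.35, 0.39] ]
[ [0.16, -0.68, 0.56] , [0.44, 0.33, 0.37] ]
[ [0.16, -0.68, 0.56] , [0.47, 0.32, 0.34] ]
[ [0.16, -0.68, 0.56] , [0.49, 0.31, 0.32] ]
[ [0.16, -0.68, 0.56] , [0.52, 0.29, 0.29] ]
[ [0.16, -0.68, 0.56] , [0.54, 0.27, 0.26] ]
[ [0.16, -0.68, 0.56] , [0.57, 0.25, 0.23] ]
[ [0.16, -0.68, 0.56] , [0.59, 0.23, 0.2] ]
[ [0.16, -0.68, 0.56] , [0.6, 0.21, 0.17] ]
[ [0.16, -0.68, 0.56] , [0.62, 0.19, 0.14] ]
[ [0.16, -0.68, 0.56] , [0.63, 0.17, 0.11] ]
[ [0.16, -0.68, 0.56] , [0.64, 0.14, 0.08] ]
[ [0.16, -0.68, 0.56] , [0.65, 0.12, 0.04] ]
[ [0.16, -0.68, 0.56] , [0.66, 0.09, 0.01] ]
[ [0.16, -0.68, 0.56] , [0.66, 0.07, -0.02] ]
[ [0.16, -0.68, 0.56] , [0.66, 0.04, -0.05] ]
```

Call:
drive_tool:
  commands:
    - [[0.16,-0.68,0.56],[0.11,0.39,0.53],0]
    - [[0.16,-0.68,0.56],[0.15,0.39,0.52],0]
    - [[0.16,-0.68,0.56],[0.19,0.39,0.5],0]
    - [[0.16,-0.68,0.56],[0.23,0.38,0.49],0]
    - [[0.16,-0.68,0.56],[0.27,0.38,0.47],0]
    - [[0.16,-0.68,0.56],[0.3,0.37,0.46],0]
    - [[0.16,-0.68,0.56],[0.34,0.37,0.44],0]
    - [[0.16,-0.68,0.56],[0.37,0.36,0.42],0]

```text
time: 3.32
position: [0.5179, -0.1082, 0.3388]
tcp_rot: [-176.0, -1.3, 4.4]
contact_force: [-0.2, -0.3, -0.5]
grip_width: 0.0852
gripper_force: 0.0
```

Call:
drive_tool:
  commands:
    - [[0.16,-0.68,0.56],[0.4,0.35,0.39],0]
    - [[0.16,-0.68,0.56],[0.44,0.33,0.37],0]
    - [[0.16,-0.68,0.56],[0.47,0.32,0.34],0]
    - [[0.16,-0.68,0.56],[0.49,0.31,0.32],0]
    - [[0.16,-0.68,0.56],[0.52,0.29,0.29],0]
    - [[0.16,-0.68,0.56],[0.54,0.27,0.26],0]
    - [[0.16,-0.68,0.56],[0.57,0.25,0.23],0]
    - [[0.16,-0.68,0.56],[0.59,0.23,0.2],0]

```text
time: 3.98
position: [0.5883, -0.1538, 0.2741]
tcp_rot: [-173.7, 22.1, -11.6]
contact_force: [-0.0, -0.3, -0.2]
grip_width: 0.0852
gripper_force: 0.0
```

Call:
drive_tool:
  commands:
    - [[0.16,-0.68,0.56],[0.6,0.21,0.17],0]
    - [[0.16,-0.68,0.56],[0.62,0.19,0.14],0]
    - [[0.16,-0.68,0.56],[0.63,0.17,0.11],0]
    - [[0.16,-0.68,0.56],[0.64,0.14,0.08],0]
    - [[0.16,-0.68,0.56],[0.65,0.12,0.04],0]
    - [[0.16,-0.68,0.56],[0.66,0.09,0.01],0]
    - [[0.16,-0.68,0.56],[0.66,0.07,-0.02],0]
    - [[0.16,-0.68,0.56],[0.66,0.04,-0.05],0]

```text
time: 4.65
position: [0.6585, -0.1995, 0.2091]
tcp_rot: [-179.8, 45.1, -31.5]
contact_force: [0.6, 0.6, 0.2]
grip_width: 0.0853
gripper_force: 0.0
```

```bash
python3 fitadd.py; python3 - <<'E'
from h import *
import pickle
o=robot.get_obs();c=robot.calibration("wrist");im=robot.read_camera("wrist")[:,:,::-1]
cv2.imwrite("pics/w2.png",im);pickle.dump((o,c),open("w2.pkl","wb"))
print(o["q"],o["position"],o["tcp_rot"])
p=np.linalg.inv(c["pose"])@[.495,-.10,.02,1];uv=(c["intrinsics"]@p[:3]);uv=uv/uv[2];print(uv)
u,v=uv[:2].astype(int);cr=im[max(v-90,0):v+90,max(u-90,0):u+90];cr=cv2.resize(cr,None,fx=3.3,fy=3.3,interpolation=cv2.INTER_CUBIC);cr=np.clip(cr*1.0+0,0,255)
g=np.clip((cr/255.)**.5*255,0,255);cv2.imwrite("pics/w2c.png",g.astype(np.uint8))
E
```

```text
[  28.2223   60.1291  -20.8794   66.2037    2.9758   98.7589 -112.0456] [ 0.6585 -0.1995  0.2091] [-179.8081   45.0882  -31.5407]
[281.4714 213.0345   1.    ]
```

View pics/w2c.png

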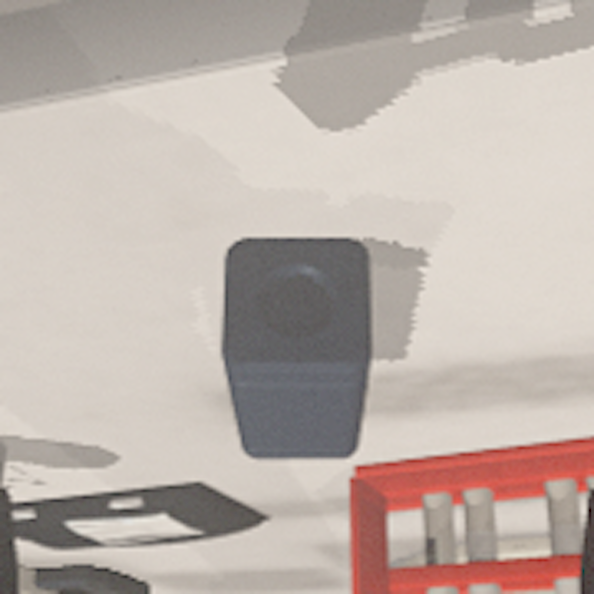

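The insert sits in the crop with its near end face centred at about (297,300). The recess at (297,300) has a narrow bright crescent at y≈268, then a flat darker disc. I'll boost the contrast to judge its depth.

```bash
python3 - <<'E'
from h import *
ims=np.mean([robot.read_camera("wrist")[:,:,::-1].astype(float) for _ in range(6)],0)
u,v=281,213
cr=ims[v-22:v+24,u-25:u+27].mean(2); print(cr.min(),cr.max())
cr=np.clip((cr-35)/(75-35)*255,0,255).astype(np.uint8)
cv2.imwrite("pics/w2d.png",cv2.resize(cr,None,fx=11,fy=11,interpolation=cv2.INTER_CUBIC))
print(ims[v-22:v+24,u].mean(1).round(0).astype(int).tolist())
E
```

```text
33.5 173.27777777777774
[171, 171, 171, 141, 111, 92, 49, 38, 39, 40, 39, 42, 43, 45, 46, 49, 44, 40, 37, 36, 37, 38, 36, 36, 36, 36, 35, 37, 37, 35, 35, 35, 35, 35, 36, 36, 36, 38, 37, 38, 38, 40, 42, 42, 46, 47]
```

View pics/w2d.png

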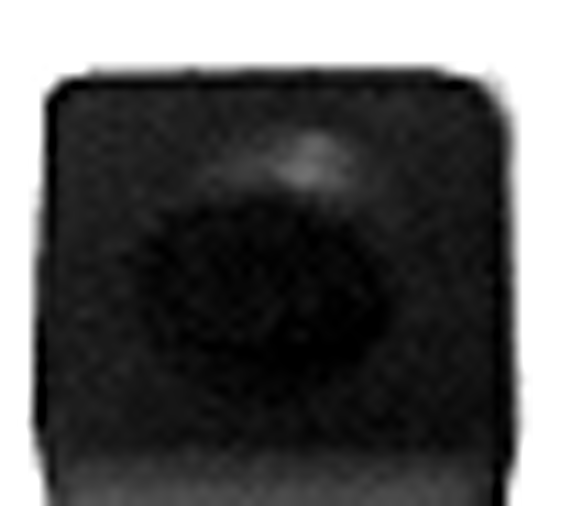

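The enhanced crop shows a lit chamfer at about (310,160) and a uniformly dark bore at about (265,280). That doesn't settle its depth, so I'll test it on the pin. Next is the grasp.

```bash
python3 - <<'E'
from kin import *
import pickle
o,c=pickle.load(open("w2.pkl","rb"))
f=ray("w",(281,215),.019,c)[0]; print("face centre",f)
d=np.array([np.cos(np.radians(-31)),np.sin(np.radians(-31)),0])
print("centre from face",f-.04*d)
g=(f-.04*d+np.array([.461,-.079,.019]))/2+.008*d; g[2]=.024;print(g)
r=tool(-30,-31,1); pre=g-r.apply([0,0,.06]); plan(grasp=pre,rot=r)
print("then 3 rows z +1")
E
```

```text
face centre [ 0.49   -0.0965  0.019 ]
centre from face [ 0.4557 -0.0759  0.019 ]
[ 0.4652 -0.0816  0.024 ]
rows 5 turn/row [-0.03  0.74 -0.01]
[ [-0.03, 0.74, -0.01] , [-0.83, 0.0, 0.8] ]
[ [-0.03, 0.74, -0.01] , [-0.87, -0.0, 0.78] ]
[ [-0.03, 0.74, -0.01] , [-0.91, -0.0, 0.75] ]
[ [-0.03, 0.74, -0.01] , [-0.95, -0.0, 0.72] ]
[ [-0.03, 0.74, -0.01] , [-0.99, -0.01, 0.69] ]
then 3 rows z +1
```

Call:
drive_tool:
  commands:
    - [[-0.03,0.74,-0.01],[-0.83,0,0.8],0]
    - [[-0.03,0.74,-0.01],[-0.87,0,0.78],0]
    - [[-0.03,0.74,-0.01],[-0.91,0,0.75],0]
    - [[-0.03,0.74,-0.01],[-0.95,0,0.72],0]
    - [[-0.03,0.74,-0.01],[-0.99,0,0.69],0]
    - [[0,0,0],[0,0,0],0]

```text
time: 5.5
position: [0.553, -0.1339, 0.2107]
tcp_rot: [179.8, 30.2, -30.8]
contact_force: [-1.1, 1.6, 0.6]
grip_width: 0.0854
gripper_force: 0.0
```

```bash
python3 - <<'E'
from h import *
o=robot.get_obs();print(o["position"],o["tcp_rot"])
plan(grasp=[.4652,-.0816,.024])
E
```

```text
[ 0.553  -0.1339  0.2107] [179.8003  30.2215 -30.8462]
rows 3 turn/row [0. 0. 0.]
 const shift [ 0.095 -0.01   0.962]
```

Call:
drive_tool:
  commands:
    - [[0,0,0],[0.1,0,0.96],0]
    - [[0,0,0],[0.1,0,0.96],0]
    - [[0,0,0],[0.1,0,0.96],0]
    - [[0,0,0],[0,0,0],0]
    - [[0,0,0],[0,0,0],0.9]
    - [[0,0,0],[0,0,0],0.9]
    - [[0,0,0],[0,0,0],0.9]
    - [[0,0,0],[0,0,0],0.9]
  force: 70

```text
time: 6.17
position: [0.5383, -0.1258, 0.1577]
tcp_rot: [179.9, 30.0, -31.1]
contact_force: [1.6, 0.9, 1.4]
grip_width: 0.0389
gripper_force: 0.7
```

Call:
drive_tool:
  commands:
    - [[0,0,0],[0,0,0],0.9]
    - [[0,0,0],[0,0,0],0.9]
    - [[0,0,0],[0,0,0],0.9]
    - [[0,0,0],[0,0,0],0.9]

```text
time: 6.5
position: [0.5385, -0.126, 0.1579]
tcp_rot: [179.9, 29.9, -31.1]
contact_force: [2.6, -1.3, 6.9]
grip_width: 0.0373
gripper_force: 70.6
```

```bash
cat >> kin.py <<'E'
def planL(tgt,rot,L,n=1,p0=None,r0=None,pr=True):
    o=robot.get_obs(); p0=o["position"] if p0 is None else p0; r0=r0 or R.from_euler("xyz",o["tcp_rot"],degrees=True)
    L=np.array(L);a=p0+r0.apply(L);b=np.array(tgt);rv=(r0.inv()*rot).as_rotvec(degrees=True)
    for n in range(n,200):
        rows=[];q=p0
        for i in range(1,n+1):
            rp=r0*R.from_rotvec(rv*(i-1)/n,degrees=True);rn=r0*R.from_rotvec(rv*i/n,degrees=True)
            t=a+(b-a)*i/n-rn.apply(L);rows.append((rv/n/4,rp.inv().apply(t-q)/.02,t,rn));q=t
        if max(np.abs(x).max() for r in rows for x in r[:2])<=1: break
    qq=o["q"];mx=0
    for r in rows:
        s=ik(r[2],r[3],qq,2e-2);mx=max(mx,np.abs(s[0]-qq).max());qq=s[0]
    print("rows",n,"qend",qq.round(0).astype(int),"err",s[1].round(4),"maxstep",mx.round(1))
    j=lambda v:"["+", ".join("%g"%x for x in np.round(v,2)+0.)+"]"
    if pr:
        for i in range(0,n,8): print("["+", ".join(f"[{j(r[0])}, {j(r[1])}, C]" for r in rows[i:i+8])+"]")
    return rows
E
python3 - <<'E'
from kin import *
import json
o=robot.get_obs();r0=R.from_euler("xyz",o["tcp_rot"],degrees=True)
L=r0.inv().apply(np.array([.4585,-.0775,.019])-o["position"]);print(L);L[1]=0
ax=r0.inv().apply([np.cos(np.radians(-31)),np.sin(np.radians(-31)),0])
print("axis in tool",ax)
json.dump(dict(L=L.tolist(),ax=ax.tolist()),open("ins.json","w"))
p1=o["position"]+[0,0,.06]; print("up first 3 rows",r0.inv().apply([0,0,.06])/.06)
planL([.448,-.372,.2],tool(60,45,1),L,p0=p1,r0=r0)
E
```

```text
[-0.0118 -0.0004  0.1671]
axis in tool [ 0.8665 -0.0016 -0.4991]
up first 3 rows [-0.4991  0.0016 -0.8666]
rows 21 qend [108  60 -66  99  -7  58  12] err 0.0037 maxstep 7.9
[[[0.26, 0.9, -0.96], [-0.37, 0.74, -0.44], C], [[0.26, 0.9, -0.96], [-0.38, 0.74, -0.44], C], [[0.26, 0.9, -0.96], [-0.4, 0.74, -0.44], C], [[0.26, 0.9, -0.96], [-0.41, 0.74, -0.45], C], [[0.26, 0.9, -0.96], [-0.43, 0.74, -0.45], C], [[0.26, 0.9, -0.96], [-0.44, 0.74, -0.46], C], [[0.26, 0.9, -0.96], [-0.45, 0.74, -0.46], C], [[0.26, 0.9, -0.96], [-0.47, 0.73, -0.47], C]]
[[[0.26, 0.9, -0.96], [-0.48, 0.73, -0.48], C], [[0.26, 0.9, -0.96], [-0.49, 0.72, -0.49], C], [[0.26, 0.9, -0.96], [-0.5, 0.72, -0.5], C], [[0.26, 0.9, -0.96], [-0.51, 0.71, -0.51], C], [[0.26, 0.9, -0.96], [-0.52, 0.7, -0.52], C], [[0.26, 0.9, -0.96], [-0.52, 0.69, -0.53], C], [[0.26, 0.9, -0.96], [-0.53, 0.68, -0.54], C], [[0.26, 0.9, -0.96], [-0.53, 0.67, -0.55], C]]
[[[0.26, 0.9, -0.96], [-0.53, 0.66, -0.56], C], [[0.26, 0.9, -0.96], [-0.53, 0.65, -0.57], C], [[0.26, 0.9, -0.96], [-0.53, 0.64, -0.58], C], [[0.26, 0.9, -0.96], [-0.53, 0.63, -0.59], C], [[0.26, 0.9, -0.96], [-0.53, 0.62, -0.6], C]]
```

Call:
drive_tool:
  commands:
    - [[0,0,0],[-0.5,0,-0.86],0.9]
    - [[0,0,0],[-0.5,0,-0.86],0.9]
    - [[0,0,0],[-0.5,0,-0.86],0.9]

```text
time: 6.75
position: [0.537, -0.1254, 0.2165]
tcp_rot: [179.8, 30.2, -31.1]
contact_force: [0.0, 0.6, -1.3]
grip_width: 0.0375
gripper_force: 70.2
```

Call:
drive_tool:
  commands:
    - [[0.26,0.9,-0.96],[-0.37,0.74,-0.44],0.9]
    - [[0.26,0.9,-0.96],[-0.38,0.74,-0.44],0.9]
    - [[0.26,0.9,-0.96],[-0.4,0.74,-0.44],0.9]
    - [[0.26,0.9,-0.96],[-0.41,0.74,-0.45],0.9]
    - [[0.26,0.9,-0.96],[-0.43,0.74,-0.45],0.9]
    - [[0.26,0.9,-0.96],[-0.44,0.74,-0.46],0.9]
    - [[0.26,0.9,-0.96],[-0.45,0.74,-0.46],0.9]
    - [[0.26,0.9,-0.96],[-0.47,0.73,-0.47],0.9]

```text
time: 7.42
position: [0.4525, -0.2332, 0.2858]
tcp_rot: [-164.8, -3.3, -3.9]
contact_force: [-0.1, -0.1, -1.7]
grip_width: 0.0369
gripper_force: 70.2
```

Call:
drive_tool:
  commands:
    - [[0.26,0.9,-0.96],[-0.48,0.73,-0.48],0.9]
    - [[0.26,0.9,-0.96],[-0.49,0.72,-0.49],0.9]
    - [[0.26,0.9,-0.96],[-0.5,0.72,-0.5],0.9]
    - [[0.26,0.9,-0.96],[-0.51,0.71,-0.51],0.9]
    - [[0.26,0.9,-0.96],[-0.52,0.7,-0.52],0.9]
    - [[0.26,0.9,-0.96],[-0.52,0.69,-0.53],0.9]
    - [[0.26,0.9,-0.96],[-0.53,0.68,-0.54],0.9]
    - [[0.26,0.9,-0.96],[-0.53,0.67,-0.55],0.9]

```text
time: 8.08
position: [0.3741, -0.3734, 0.3025]
tcp_rot: [-165.2, -39.6, 19.5]
contact_force: [0.0, 0.9, -2.0]
grip_width: 0.0376
gripper_force: 70.2
```

Call:
drive_tool:
  commands:
    - [[0.26,0.9,-0.96],[-0.53,0.66,-0.56],0.9]
    - [[0.26,0.9,-0.96],[-0.53,0.65,-0.57],0.9]
    - [[0.26,0.9,-0.96],[-0.53,0.64,-0.58],0.9]
    - [[0.26,0.9,-0.96],[-0.53,0.63,-0.59],0.9]
    - [[0.26,0.9,-0.96],[-0.53,0.62,-0.6],0.9]
    - [[0,0,0],[0,0,0],0.9]

```text
time: 8.58
position: [0.3459, -0.4751, 0.2884]
tcp_rot: [-180.0, -60.4, 44.7]
contact_force: [0.4, -1.1, -1.8]
grip_width: 0.0377
gripper_force: 70.5
```

```bash
python3 - <<'E'
from kin import *
import json
o=robot.get_obs();r0=R.from_euler("xyz",o["tcp_rot"],degrees=True);J=json.load(open("ins.json"))
print(o["time"],o["q"].round(1),o["tcp_rot"],o["grip_width"],"ins",o["position"]+r0.apply(J["L"]),r0.apply(J["ax"]))
cv2.imwrite("pics/s3.png",robot.read_camera("scene")[:,:,::-1])
planL([.448,-.372,.15],tool(60,45,1),J["L"])
E
```

```text
8.5833 [108.1  60.8 -65.   97.7  -7.9  59.8  14.1] [-179.954   -60.4098   44.6549] 0.037737122036003455 ins [ 0.445  -0.377   0.1957] [-0.0052 -0.0034  1.    ]
rows 2 qend [107  64 -63  98  -6  57  16] err 0.0015 maxstep 1.7
[[[0.01, -0.04, -0.03], [-0.95, 0.01, 0.65], C], [[0.01, -0.04, -0.03], [-0.95, 0.01, 0.65], C]]
```

View pics/s3.png

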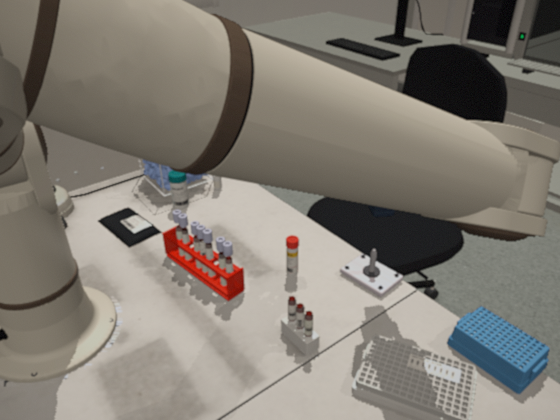

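The scene view shows the arm reaching over the stand and hiding the insert. The jars and vial still stand where they were, with the red cap at (292,243) and the teal cap at (177,176). Descending.

Call:
drive_tool:
  commands:
    - [[0.01,-0.04,-0.03],[-0.95,0.01,0.65],0.9]
    - [[0.01,-0.04,-0.03],[-0.95,0.01,0.65],0.9]
    - [[0,0,0],[0,0,0],0.9]

```text
time: 8.88
position: [0.3509, -0.4652, 0.2426]
tcp_rot: [-179.7, -59.8, 45.2]
contact_force: [-0.5, 0.8, -2.6]
grip_width: 0.0375
gripper_force: 70.4
```

```bash
cat > st.py <<'E'
from kin import *
import json,sys
o=robot.get_obs();r0=R.from_euler("xyz",o["tcp_rot"],degrees=True);J=json.load(open("ins.json"))
print(round(o["time"],2),o["q"].round(0),"F",o["contact_force"].round(1),"w",round(o["grip_width"],4),"ins",o["position"]+r0.apply(J["L"]),r0.apply(J["ax"]))
E
python3 - <<'E'
import st
from kin import *
planL([.448,-.372,.11],tool(60,45,1),st.J["L"])
E
```

```text
8.88 [106.  64. -63.  99.  -6.  57.  16.] F [-0.5  0.8 -2.6] w 0.0375 ins [ 0.4478 -0.3664  0.1484] [0.0044 0.0026 1.    ]
rows 2 qend [106  67 -60  98  -5  55  18] err 0.0013 maxstep 1.6
[[[-0.06, 0.03, 0.01], [-0.89, 0.07, 0.4], C], [[-0.06, 0.03, 0.01], [-0.89, 0.07, 0.4], C]]
```

Call:
drive_tool:
  commands:
    - [[-0.06,0.03,0.01],[-0.89,0.07,0.4],0.9]
    - [[-0.06,0.03,0.01],[-0.89,0.07,0.4],0.9]
    - [[0,0,0],[0,0,0],0.9]
    - [[0,0,0],[0,0,0],0.9]

```text
time: 9.22
position: [0.3512, -0.4714, 0.2083]
tcp_rot: [179.5, -60.1, 45.3]
contact_force: [1.1, 0.9, -1.1]
grip_width: 0.0372
gripper_force: 70.4
```

```bash
python3 - <<'E'
import st
from kin import *
planL([.448,-.372,.108],tool(60,45,1),st.J["L"])
r=st.r0.inv();print("10mm down",r.apply([0,0,-.01])/.02)
cv2.imwrite("pics/w4.png",robot.read_camera("wrist")[:,:,::-1])
E
```

```text
9.22 [106.  67. -61.  98.  -5.  55.  18.] F [ 1.1  0.9 -1.1] w 0.0372 ins [ 0.4499 -0.3735  0.1149] [-0.0051  0.0031  1.    ]
rows 1 qend [106  67 -60  98  -4  55  18] err 0.0003 maxstep 0.4
[[[0.04, -0.04, 0.04], [-0.29, -0.09, 0.16], C]]
10mm down [-0.4336 -0.0021  0.2489]
```

View pics/w4.png

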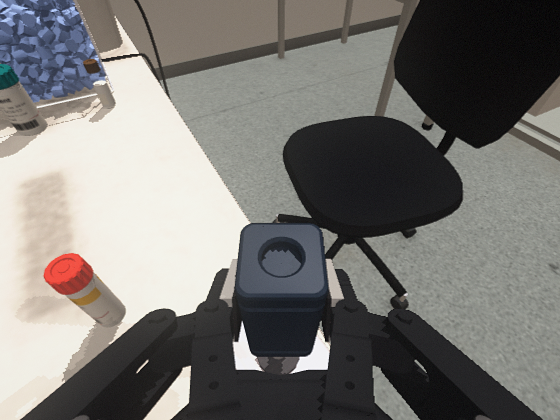

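The wrist view shows the insert upright, its top recess at (281,258), with the pin and collar directly below it at about (278,362). The red cap jar at (70,270) is untouched. Feeling downward now.

Call:
drive_tool:
  commands:
    - [[0.04,-0.04,0.04],[-0.29,-0.09,0.16],0.9]
    - [[0,0,0],[0,0,0],0.9]

```text
time: 9.43
position: [0.3497, -0.4705, 0.2014]
tcp_rot: [179.8, -59.9, 45.2]
contact_force: [-1.5, 0.3, -2.3]
grip_width: 0.0367
gripper_force: 70.4
```

Call:
drive_tool:
  commands:
    - [[0,0,0],[-0.17,0,0.1],0.9]
    - [[0,0,0],[0,0,0],0.9]

```text
time: 9.6
position: [0.3496, -0.4707, 0.1968]
tcp_rot: [179.8, -59.9, 45.1]
contact_force: [0.0, 0.5, -1.2]
grip_width: 0.037
gripper_force: 70.4
```

Call:
drive_tool:
  commands:
    - [[0,0,0],[-0.17,0,0.1],0.9]
    - [[0,0,0],[0,0,0],0.9]

```text
time: 9.77
position: [0.3496, -0.4707, 0.1924]
tcp_rot: [179.9, -60.0, 45.1]
contact_force: [-0.9, -0.4, -1.4]
grip_width: 0.0368
gripper_force: 70.4
```

```bash
python3 st.py
```

```text
9.77 [105.  68. -60.  98.  -4.  55.  18.] F [-0.9 -0.4 -1.4] w 0.0368 ins [ 0.4479 -0.3728  0.0986] [-0.0009  0.0032  1.    ]
```

Call:
drive_tool:
  commands:
    - [[0,0,0],[-0.17,0,0.1],0.9]
    - [[0,0,0],[0,0,0],0.9]

```text
time: 9.93
position: [0.3496, -0.4706, 0.1883]
tcp_rot: [179.9, -60.0, 45.0]
contact_force: [-0.3, 0.1, -1.9]
grip_width: 0.0375
gripper_force: 70.4
```

Call:
drive_tool:
  commands:
    - [[0,0,0],[-0.17,0,0.1],0.9]
    - [[0,0,0],[0,0,0],0.9]

```text
time: 10.1
position: [0.3497, -0.4706, 0.1844]
tcp_rot: [179.9, -60.0, 45.1]
contact_force: [-0.5, -0.1, -1.1]
grip_width: 0.037
gripper_force: 70.4
```

```bash
python3 st.py
```

```text
10.1 [105.  69. -60.  98.  -4.  54.  19.] F [-0.5 -0.1 -1.1] w 0.037 ins [ 0.4479 -0.3726  0.0906] [-0.0008  0.0029  1.    ]
```

Past 102 mm with no contact, so the bored end is down. Continuing.

Call:
drive_tool:
  commands:
    - [[0,0,0],[-0.2,0,0.115],0.9]
    - [[0,0,0],[-0.2,0,0.115],0.9]
    - [[0,0,0],[0,0,0],0.9]

```text
time: 10.35
position: [0.3495, -0.4706, 0.1747]
tcp_rot: [179.9, -60.0, 45.0]
contact_force: [-0.0, -0.1, -1.2]
grip_width: 0.0369
gripper_force: 70.4
```

Call:
drive_tool:
  commands:
    - [[0,0,0],[-0.2,0,0.115],0.9]
    - [[0,0,0],[-0.2,0,0.115],0.9]
    - [[0,0,0],[0,0,0],0.9]

```text
time: 10.6
position: [0.3495, -0.4706, 0.1655]
tcp_rot: [179.9, -60.0, 45.0]
contact_force: [-0.0, 0.3, -1.5]
grip_width: 0.0371
gripper_force: 70.4
```

Call:
drive_tool:
  commands:
    - [[0,0,0],[-0.2,0,0.115],0.9]
    - [[0,0,0],[0,0,0],0.9]

```text
time: 10.77
position: [0.3496, -0.4707, 0.1612]
tcp_rot: [179.9, -60.0, 45.0]
contact_force: [-1.5, -0.7, -2.4]
grip_width: 0.0369
gripper_force: 70.4
```

```bash
python3 st.py
```

```text
10.77 [105.  71. -58.  97.  -3.  53.  20.] F [-1.5 -0.7 -2.4] w 0.0369 ins [ 0.4479 -0.3727  0.0674] [-0.0008  0.003   1.    ]
```

Call:
drive_tool:
  commands:
    - [[0,0,0],[-0.22,0,0.125],0.9]
    - [[0,0,0],[0,0,0],0.9]
    - [[0,0,0],[0,0,0],0]
    - [[0,0,0],[0,0,0],0]
    - [[0,0,0],[0,0,0],0]
    - [[0,0,0],[0,0,0],0]
    - [[0,0,0],[0,0,0],0]
    - [[0,0,0],[0,0,0],0]

```text
time: 11.43
position: [0.3499, -0.4708, 0.1572]
tcp_rot: [179.8, -60.0, 45.1]
contact_force: [0.2, 0.2, 0.6]
grip_width: 0.0853
gripper_force: 0.0
```

```bash
python3 st.py; python3 - <<'E'
from kin import *
cv2.imwrite("pics/w5.png",robot.read_camera("wrist")[:,:,::-1])
q0=robot.get_obs()["q"]
for t in (105,120):
  for g in ([.42,-.25,.35],[.45,-.30,.40],[.40,-.35,.40]):
    for phi in (30,45,60,0):
      b=gik(g,tool(t,phi,-1),[q0,np.array([84,54,-29,103,-55,99,-125])],4)
      print(t,g,phi,"---" if b is None else (round(b[0]),b[1][0].round(0).astype(int).tolist(),b[1][4].round(2)))
E
```

```text
11.43 [105.  71. -58.  97.  -3.  53.  20.] F [0.2 0.2 0.6] w 0.0853 ins [ 0.4482 -0.3729  0.0634] [-0.0014  0.0036  1.    ]
105 [0.42, -0.25, 0.35] 30 (3, [93, 46, -28, 125, -77, 88, -106], array([ 0.14, -0.41,  0.26]))
105 [0.42, -0.25, 0.35] 45 (15, [90, 49, -29, 114, -66, 93, -117], array([ 0.19, -0.48,  0.26]))
105 [0.42, -0.25, 0.35] 60 (15, [93, 58, -42, 103, -51, 94, -132], array([ 0.26, -0.53,  0.26]))
105 [0.42, -0.25, 0.35] 0 ---
105 [0.45, -0.3, 0.4] 30 (1, [94, 43, -32, 119, -80, 88, -117], array([ 0.17, -0.46,  0.31]))
105 [0.45, -0.3, 0.4] 45 (12, [89, 47, -31, 107, -69, 95, -126], array([ 0.22, -0.53,  0.31]))
105 [0.45, -0.3, 0.4] 60 (12, [84, 52, -31, 96, -61, 104, -135], array([ 0.29, -0.58,  0.31]))
105 [0.45, -0.3, 0.4] 0 ---
105 [0.4, -0.35, 0.4] 30 (6, [97, 43, -28, 114, -75, 94, -120], array([ 0.12, -0.51,  0.31]))
105 [0.4, -0.35, 0.4] 45 (14, [93, 48, -29, 102, -65, 101, -129], array([ 0.17, -0.58,  0.31]))
105 [0.4, -0.35, 0.4] 60 (6, [87, 53, -29, 91, -58, 110, -137], array([ 0.24, -0.63,  0.31]))
105 [0.4, -0.35, 0.4] 0 (1, [139, 84, -83, 135, -80, 25, -10
[... 406 characters left out ...]
 91, -109], array([ 0.19, -0.45,  0.23]))
120 [0.45, -0.3, 0.4] 45 (8, [89, 57, -35, 107, -72, 100, -121], array([ 0.24, -0.51,  0.23]))
120 [0.45, -0.3, 0.4] 60 (8, [84, 60, -35, 97, -65, 108, -132], array([ 0.3 , -0.56,  0.23]))
120 [0.45, -0.3, 0.4] 0 (2, [88, 51, -32, 136, 251, 98, -78], array([ 0.16, -0.3 ,  0.23]))
120 [0.4, -0.35, 0.4] 30 (3, [97, 54, -32, 113, -78, 100, -114], array([ 0.14, -0.5 ,  0.23]))
120 [0.4, -0.35, 0.4] 45 (10, [93, 57, -32, 103, -69, 106, -125], array([ 0.19, -0.56,  0.23]))
120 [0.4, -0.35, 0.4] 60 (2, [88, 61, -33, 93, -63, 113, -135], array([ 0.25, -0.61,  0.23]))
120 [0.4, -0.35, 0.4] 0 (4, [92, 49, -25, 133, 257, 102, -86], array([ 0.11, -0.35,  0.23]))
```

View pics/w5.png

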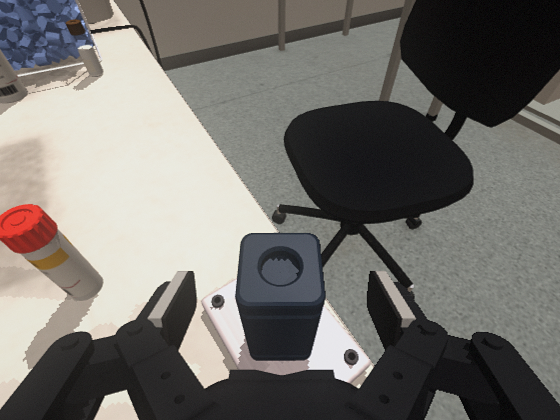

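The wrist view shows the insert upright on the stand by itself, its top hole at (281,267), with the plate around it at about (290,320) and the jars standing. I'll check its seated height and plan the regrasp.

```bash
python3 - <<'E'
from kin import *
c=robot.calibration("wrist");im=cv2.imread("pics/w5.png");P=c["pose"]
m=(im.max(2)<110)&(im.max(2)>25)
for z in (.096,.098,.100,.104): print(z,ray("wrist",(280.5,268),z)[0])
planL([.448,-.3725,.072],tool(75,45,1),[0,0,.155])
E
```

```text
0.096 [ 0.4468 -0.3742  0.096 ]
0.098 [ 0.446  -0.3751  0.098 ]
0.1 [ 0.4451 -0.3759  0.1   ]
0.104 [ 0.4435 -0.3775  0.104 ]
rows 4 qend [107  83 -60  93  -6  59  26] err 0.002 maxstep 3.1
[[[0.01, 0.94, 0.01], [-0.56, 0, 0.12], C], [[0.01, 0.94, 0.01], [-0.57, 0, 0.11], C], [[0.01, 0.94, 0.01], [-0.57, 0, 0.11], C], [[0.01, 0.94, 0.01], [-0.58, 0, 0.1], C]]
```

Call:
drive_tool:
  commands:
    - [[0,0.94,0],[-0.56,0,0.12],0]
    - [[0,0.94,0],[-0.57,0,0.11],0]
    - [[0,0.94,0],[-0.57,0,0.11],0]
    - [[0,0.94,0],[-0.58,0,0.1],0]
    - [[0,0,0],[0,0,0],0]
    - [[0,0,0],[0,0,0],0]

```text
time: 11.98
position: [0.342, -0.4782, 0.1108]
tcp_rot: [-179.9, -75.1, 44.8]
contact_force: [0.7, 0.0, -0.1]
grip_width: 0.0854
gripper_force: 0.0
```

```bash
python3 - <<'E'
from kin import *
o=robot.get_obs();r=R.from_euler("xyz",o["tcp_rot"],degrees=True);print(o["tcp_rot"],o["contact_force"],o["position"]+r.apply([0,0,.155]))
print("off pin in tool",r.inv().apply(np.array([.448,-.3725,.072])-o["position"]))
E
```

```text
[-179.9453  -75.0555   44.8273] [ 0.6618  0.0019 -0.0736] [ 0.4481 -0.3726  0.0708]
off pin in tool [ 0.0011 -0.0001  0.1547]
```

Call:
drive_tool:
  commands:
    - [[0,0,0],[0,0,0],0.9]
    - [[0,0,0],[0,0,0],0.9]
    - [[0,0,0],[0,0,0],0.9]
    - [[0,0,0],[0,0,0],0.9]
    - [[0,0,0],[0,0,0],0.9]
    - [[0,0,0],[0,0,0],0.9]
    - [[0,0,0],[0,0,0],0.9]
    - [[0,0,0],[0,0,0],0.9]
  force: 80

```text
time: 12.65
position: [0.3423, -0.4787, 0.1128]
tcp_rot: [179.5, -75.1, 45.5]
contact_force: [-2.0, -0.7, 5.8]
grip_width: 0.0371
gripper_force: 80.4
```

```bash
python3 - <<'E'
from kin import *
import json
o=robot.get_obs();r=R.from_euler("xyz",o["tcp_rot"],degrees=True);print(o["tcp_rot"],o["contact_force"],o["grip_width"],o["gripper_force"])
L=r.inv().apply(np.array([.448,-.3725,.058])-o["position"]);L[1]=0;ax=r.inv().apply([0,0,1.])
json.dump(dict(L=L.tolist(),ax=ax.tolist()),open("ins.json","w"));print(L,ax)
rows=planL(o["position"]+r.apply(L)+[0,0,.10],r,L)
# flip by 180 about world d, insert to target
p=rows[-1][2]; print("flip from",p)
d=np.array([1,1,0])/2**.5; dl=r.inv().apply(d); n=46; a=p+r.apply(L);b=np.array([.43,-.30,.34])
q=p;out=[];qq=ik(p,r,o["q"],2e-2)[0];mx=0;print(qq.round(0))
for i in range(1,n+1):
    rp=r*R.from_rotvec(dl*np.pi*(i-1)/n);rn=r*R.from_rotvec(dl*np.pi*i/n)
    t=a+(b-a)*i/n-rn.apply(L);out.append(np.round(rp.inv().apply(t-q)/.02,2)+0.);q=t
    s=ik(t,rn,qq,2e-2);mx=max(mx,np.abs(s[0]-qq).max());qq=s[0]
print("turn",(dl*180/n/4).round(2),"q",qq.round(0),s[1],s[2],mx)
for i in range(0,n,2): print(i,out[i].tolist())
E
```

```text
[179.463  -75.0575  45.466 ] [-1.9768 -0.7319  5.805 ] 0.03705007939779601 80.44732145033777
[-0.0143  0.      0.1588] [ 0.9662  0.0024 -0.2578]
rows 5 qend [109  76 -65  95 -10  62  22] err 0.0012 maxstep 1.6
[[[0, 0, 0], [0.97, 0, -0.26], C], [[0, 0, 0], [0.97, 0, -0.26], C], [[0, 0, 0], [0.97, 0, -0.26], C], [[0, 0, 0], [0.97, 0, -0.26], C], [[0, 0, 0], [0.97, 0, -0.26], C]]
flip from [ 0.3423 -0.4787  0.2128]
[109.  76. -65.  95.  -9.  62.  22.]
turn [ 0.25 -0.    0.95] q [  94.   57.  -35.  106.  -61.   91. -122.] 0.0015248547699422558 0.48424046686250904 3.492953418149476
0 [0.2, 0.12, -0.01]
2 [0.19, 0.09, -0.01]
4 [0.17, 0.07, 0.0]
6 [0.15, 0.04, 0.0]
8 [0.13, 0.02, 0.01]
10 [0.11, 0.01, 0.01]
12 [0.09, -0.01, 0.02]
14 [0.06, -0.02, 0.03]
16 [0.03, -0.02, 0.03]
18 [0.01, -0.02, 0.04]
20 [-0.02, -0.02, 0.05]
22 [-0.05, -0.02, 0.06]
24 [-0.08, -0.01, 0.06]
26 [-0.1, 0.01, 0.07]
28 [-0.12, 0.02, 0.08]
30 [-0.14, 0.04, 0.08]
32 [-0.16, 0.07, 0.09]
34 [-0.17, 0.09, 0.09]
36 [-0.19, 0.12, 0.09]
38 [-0.19, 0.14, 0.1]
40 [-0.2, 0.17, 0.1]
42 [-0.2, 0.2, 0.1]
44 [-0.19, 0.23, 0.1]
```

Call:
drive_tool:
  commands:
    - [[0,0,0],[0.2,0,-0.05],0.9]
    - [[0,0,0],[0.97,0,-0.26],0.9]
    - [[0,0,0],[0.97,0,-0.26],0.9]
    - [[0,0,0],[0.97,0,-0.26],0.9]
    - [[0,0,0],[0.97,0,-0.26],0.9]
    - [[0,0,0],[0.97,0,-0.26],0.9]
    - [[0,0,0],[0,0,0],0.9]

```text
time: 13.23
position: [0.3428, -0.4786, 0.2201]
tcp_rot: [178.7, -75.0, 46.2]
contact_force: [0.2, 0.0, -0.4]
grip_width: 0.0374
gripper_force: 80.2
```

Call:
drive_tool:
  commands:
    - [[0.25,0,0.95],[0.2,0.12,0],0.9]
    - [[0.25,0,0.95],[0.2,0.11,0],0.9]
    - [[0.25,0,0.95],[0.19,0.09,0],0.9]
    - [[0.25,0,0.95],[0.18,0.08,0],0.9]
    - [[0.25,0,0.95],[0.17,0.07,0],0.9]
    - [[0.25,0,0.95],[0.16,0.05,0],0.9]
    - [[0.25,0,0.95],[0.15,0.04,0],0.9]
    - [[0.25,0,0.95],[0.14,0.03,0],0.9]

```text
time: 13.9
position: [0.3592, -0.4853, 0.2389]
tcp_rot: [-113.0, -55.3, -17.9]
contact_force: [-0.4, -0.2, -1.6]
grip_width: 0.0372
gripper_force: 80.1
```

```bash
python3 st.py
```

```text
13.9 [102.  70. -58.  90. -18.  72.  -5.] F [-0.4 -0.2 -1.6] w 0.0372 ins [ 0.4451 -0.3594  0.1917] [ 0.3727 -0.3712  0.8505]
```

Call:
drive_tool:
  commands:
    - [[0.25,0,0.95],[0.13,0.02,0.01],0.9]
    - [[0.25,0,0.95],[0.12,0.02,0.01],0.9]
    - [[0.25,0,0.95],[0.11,0.01,0.01],0.9]
    - [[0.25,0,0.95],[0.1,0,0.01],0.9]
    - [[0.25,0,0.95],[0.09,-0.01,0.02],0.9]
    - [[0.25,0,0.95],[0.08,-0.01,0.02],0.9]
    - [[0.25,0,0.95],[0.06,-0.02,0.03],0.9]
    - [[0.25,0,0.95],[0.05,-0.02,0.03],0.9]

```text
time: 14.57
position: [0.3703, -0.4872, 0.2491]
tcp_rot: [-97.7, -25.9, -28.4]
contact_force: [-0.4, 0.4, -1.3]
grip_width: 0.037
gripper_force: 80.1
```

Call:
drive_tool:
  commands:
    - [[0.25,0,0.95],[0.03,-0.02,0.03],0.9]
    - [[0.25,0,0.95],[0.02,-0.02,0.04],0.9]
    - [[0.25,0,0.95],[0.01,-0.02,0.04],0.9]
    - [[0.25,0,0.95],[0,-0.02,0.05],0.9]
    - [[0.25,0,0.95],[-0.02,-0.02,0.05],0.9]
    - [[0.25,0,0.95],[-0.03,-0.02,0.05],0.9]
    - [[0.25,0,0.95],[-0.05,-0.02,0.06],0.9]
    - [[0.25,0,0.95],[-0.06,-0.02,0.06],0.9]

```text
time: 15.23
position: [0.3718, -0.4789, 0.2519]
tcp_rot: [-89.2, 4.4, -30.3]
contact_force: [0.4, 0.5, -1.9]
grip_width: 0.037
gripper_force: 80.2
```

Call:
drive_tool:
  commands:
    - [[0.25,0,0.95],[-0.08,-0.01,0.06],0.9]
    - [[0.25,0,0.95],[-0.09,0,0.07],0.9]
    - [[0.25,0,0.95],[-0.1,0.01,0.07],0.9]
    - [[0.25,0,0.95],[-0.11,0.02,0.07],0.9]
    - [[0.25,0,0.95],[-0.12,0.02,0.08],0.9]
    - [[0.25,0,0.95],[-0.13,0.03,0.08],0.9]
    - [[0.25,0,0.95],[-0.14,0.04,0.08],0.9]
    - [[0.25,0,0.95],[-0.15,0.05,0.08],0.9]

```text
time: 15.9
position: [0.3618, -0.4593, 0.256]
tcp_rot: [-79.9, 34.7, -27.3]
contact_force: [-0.2, 0.2, -1.5]
grip_width: 0.0369
gripper_force: 80.2
```

```bash
python3 st.py
```

```text
15.9 [ 92.  65. -41.  91. -45.  91. -81.] F [-0.2  0.2 -1.5] w 0.0369 ins [ 0.4371 -0.3222  0.287 ] [ 0.5661 -0.577  -0.5888]
```

Tracking well, so I'll plan the remainder exactly.

```bash
python3 - <<'E'
import st
from kin import *
planL([.43,-.30,.34],tool(105,45,-1),st.J["L"])
E
```

```text
15.9 [ 92.  65. -41.  91. -45.  91. -81.] F [-0.2  0.2 -1.5] w 0.0369 ins [ 0.4371 -0.3222  0.287 ] [ 0.5661 -0.577  -0.5888]
rows 14 qend [  93   56  -34  106  -61   91 -122] err 0.0015 maxstep 3.0
[[[0.25, -0.01, 0.93], [-0.16, 0.07, 0.08], C], [[0.25, -0.01, 0.93], [-0.16, 0.09, 0.08], C], [[0.25, -0.01, 0.93], [-0.17, 0.1, 0.09], C], [[0.25, -0.01, 0.93], [-0.17, 0.11, 0.09], C], [[0.25, -0.01, 0.93], [-0.18, 0.12, 0.09], C], [[0.25, -0.01, 0.93], [-0.18, 0.14, 0.09], C], [[0.25, -0.01, 0.93], [-0.18, 0.15, 0.09], C], [[0.25, -0.01, 0.93], [-0.19, 0.16, 0.09], C]]
[[[0.25, -0.01, 0.93], [-0.19, 0.18, 0.09], C], [[0.25, -0.01, 0.93], [-0.19, 0.19, 0.09], C], [[0.25, -0.01, 0.93], [-0.19, 0.21, 0.09], C], [[0.25, -0.01, 0.93], [-0.18, 0.22, 0.09], C], [[0.25, -0.01, 0.93], [-0.18, 0.23, 0.09], C], [[0.25, -0.01, 0.93], [-0.18, 0.25, 0.09], C]]
```

Call:
drive_tool:
  commands:
    - [[0.25,-0.01,0.93],[-0.16,0.07,0.08],0.9]
    - [[0.25,-0.01,0.93],[-0.16,0.09,0.08],0.9]
    - [[0.25,-0.01,0.93],[-0.17,0.1,0.09],0.9]
    - [[0.25,-0.01,0.93],[-0.17,0.11,0.09],0.9]
    - [[0.25,-0.01,0.93],[-0.18,0.12,0.09],0.9]
    - [[0.25,-0.01,0.93],[-0.18,0.14,0.09],0.9]
    - [[0.25,-0.01,0.93],[-0.18,0.15,0.09],0.9]
    - [[0.25,-0.01,0.93],[-0.19,0.16,0.09],0.9]

```text
time: 16.57
position: [0.3423, -0.4307, 0.2674]
tcp_rot: [-59.3, 62.7, -11.3]
contact_force: [-0.7, 0.9, -2.1]
grip_width: 0.0374
gripper_force: 80.2
```

Call:
drive_tool:
  commands:
    - [[0.25,-0.01,0.93],[-0.19,0.18,0.09],0.9]
    - [[0.25,-0.01,0.93],[-0.19,0.19,0.09],0.9]
    - [[0.25,-0.01,0.93],[-0.19,0.21,0.09],0.9]
    - [[0.25,-0.01,0.93],[-0.18,0.22,0.09],0.9]
    - [[0.25,-0.01,0.93],[-0.18,0.23,0.09],0.9]
    - [[0.25,-0.01,0.93],[-0.18,0.25,0.09],0.9]
    - [[0,0,0],[0,0,0],0.9]
    - [[0,0,0],[0,0,0],0.9]

```text
time: 17.23
position: [0.3242, -0.406, 0.2857]
tcp_rot: [-1.8, 75.0, 43.2]
contact_force: [0.4, 0.5, -1.5]
grip_width: 0.0371
gripper_force: 80.3
```

```bash
python3 - <<'E'
import st
from kin import *
cv2.imwrite("pics/t6.png",np.hstack([cv2.resize(robot.read_camera(n)[:,:,::-1],(400,300)) for n in ("top","wrist")]))
E
```

```text
17.23 [  93.   56.  -34.  107.  -61.   91. -122.] F [ 0.4  0.5 -1.5] w 0.0371 ins [ 0.4298 -0.2999  0.3407] [ 0.005 -0.003 -1.   ]
```

View pics/t6.png

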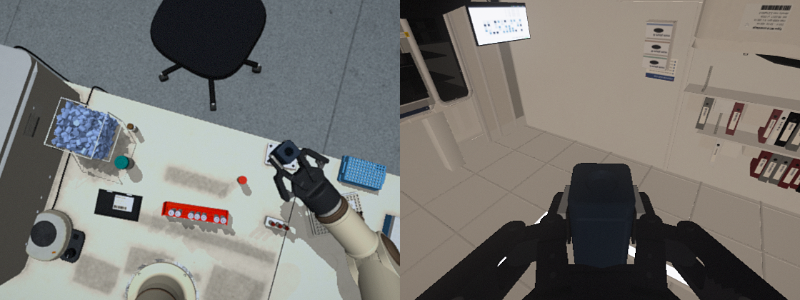

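The left half (top view) shows the insert held with its hole up at about (287,151). The red cap (241,180), teal cap (121,162) and brown vial (131,127) are where they started. The right half (wrist view) shows it firmly held. Handing in.

```bash
python3 -c "
from rig import robot
print(robot.job_done())"
```

```text
the job is handed in; nothing more can be done
None
```

The insert sat home on the pin by itself after I let go, and is now held upright, bored end up, with about 30 cm of air under it; the jars and vial were not moved, and the job was handed in at about 17 s with no verdict returned.

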